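# Dry-lay a five-string neck's headstock wings and stacked heel for gluing

### The job

Lay the loose neck parts out dry, ready for gluing: the long three-hole wing flat on the bench close along the left side of the headstock and the short two-hole wing likewise along its right side (left and right as seen looking from the headstock's narrow stub towards its wide end), each parallel to it, midway along its wide part, with a gap of no more than about 10 mm. Build up the heel as well: the heel block centred and square on top of the heel base, and the oval heel cap centred on the heel block, lying lengthwise along it. Leave the mug, glue bottle and rasp where they are.

Things in the scene. Friction and masses are not known exactly. Their poses are not given: they have to be found in the camera images.
- headstock: Headstock blank, pale wood, fixed to the bench: a wide part 80 x 46 mm with a narrow neck stub 28 mm wide that projects 34 mm from one end, with a dark stripe 10 mm wide along its top; all 18 mm thick. Origin: underside, at the centre of the wide part alone, z up; x from the stub to the wide end, y to its left. The stub points roughly towards the robot.
- heel_base: Heel base, pale wood, fixed to the bench: a block 84 (x) x 60 (y) x 26 mm high, the largest block, with a short plain tongue 30 mm wide that projects 14 mm from its +x end at the same height. Origin: centre of the underside of the block (not counting the tongue), z up; x along its length towards the tongue.
- long_wing: Long headstock wing, loose pale wooden bar 64 (x) x 24 (y) x 18 mm (z) with three dark tuner holes in a row on top. Origin: centre of its underside, z up. x along its length; both ways round are the same.
- short_wing: Short headstock wing, loose pale wooden bar 44 (x) x 24 (y) x 18 mm (z) with two dark tuner holes on top. Origin: centre of its underside, z up. x along its length; both ways round are the same.
- heel_block: Heel block, loose plain rectangular pale wooden block 62 (x) x 44 (y) x 22 mm (z), no holes and no tongue. Origin: centre of its underside, z up. x along its length; both ways round are the same.
- heel_cap: Heel cap, loose flat pale wooden piece with an oval outline (two half-round ends, straight sides), 52 (x) x 32 (y) x 12 mm (z). Origin: centre of its underside, z up. x along its length; both ways round are the same.
- mug: Bystander: lime-green mug standing upright near the left edge of the work, 80 mm across, 92 mm tall. Origin: centre of its underside.
- glue_bottle: Bystander: white glue bottle with an orange cap standing near the right edge of the work, 56 mm across, 150 mm tall. Origin: centre of its underside.
- rasp: Bystander: rasp with a blue round handle lying beyond the work, roughly across the bench, 260 mm long, 24 mm high. Origin: under its middle, at bench level; x along it from the handle to the tip.

How it is judged:
By the outcome, as a careful person would: the job done as asked, in the order asked, and still so for the second after the job is handed in, with the robot touching nothing.
It also fails if it takes over 96 s, if anything falls off the work surface, if the arm or the gripper's body presses on something with over 40 N, if the wrist force passes 120 N, or if a joint passes its speed limit or range.

### The arm

A 7-joint arm with a two-finger parallel gripper is mounted at the origin on the work surface. World frame = base frame: x ahead of the robot, y to its left, z up, the work surface at z = 0. Lengths are in m, angles in rad, forces in N, time in s.
With the tool pointing down it reaches from about 0.4 to 0.85 m from the base axis. Payload 10.4 kg.
Tool frame: the origin (TCP) lies on the centre line of the jaws, within the pads' length; the fingertips stand 22 mm ahead of it and the grasp point (between the pads) lies 3 mm ahead of it; z points along the fingers, y is the line along which they close (so a half turn about z gives the same grasp; the last joint's range is limited). The gripper opens to 87 mm and grips with 3 to 60 N. Pads are 19 mm wide; open, the fingers measure 117 mm over their backs; the gripper's body (75 mm by 190 mm) begins 51 mm behind the grasp point.
Start: joints at [1.309, 0.332, -0.065, 1.46, 0.022, 1.35, -0.088], TCP at [0.148, -0.607, 0.245] pointing down, gripper open.
Joint ranges: [-2.6, 2.6], [-0.5, 2.12], [-1.47, 1.34], [0.16, 2.42], [-1.27, 4.41], [0.06, 2.06], [-2.6, 2.6]. Speed limits (rad/s): [2.22, 2.22, 2.79, 2.79, 3.14, 3.14, 3.14].

### API

Orientations are given as a unit quaternion [x, y, z, w].
In Python, from bench import r gives the robot as it stands.
- The arm moves only by the shell command python3 jog.py [FORCE], which reads ROWS from standard input. ROWS is a JSON list of rows, 1 to 12 of them, each written [[dx, dy, dz], turn, opening]: dx, dy, dz in units of 25 mm, then a turn about the tool's z in units of 0.1 rad, then the finger opening in m; each row is the pose to reach, as a shift and turn from the pose commanded when the command began, along the tool's axes at that moment; what a row does not reach only later rows make up. A row lasts 1/10 s, in which the tool goes at most 0.05 m and 0.15 rad, less where a joint would pass 70% of its speed; a pose out of reach is approached as far as the arm can. The fingers move at their own pace and stop on an object; FORCE is the grip in N (left out, the last holds). Time passes only in rows, so rows that do not move let the fingers close. It prints the time, the measured TCP pose, the force, the opening and the grip force at its end. Input that does not fit is refused with a message, and nothing moves.
- r.read_state(): the state, without advancing time (a new reading comes with each control period).
- r.camera(name): name is "side" or "top" or "wrist"; returns a dict with "img" (400x640x3 uint8, red, green, blue), "fx", "fy", "cx", "cy" (pixels), "k1" (the pictures are not rectified: a ray, as slopes to the right and down, at radius r is drawn at 1 + k1 r^2 times it, then the intrinsics apply), "pose" (4x4, takes a point from camera to world coordinates). Camera axes: x right, y down, z forward; pixel columns grow to the right and rows downward; lengths in m; the calibration is good to about 2 mm. A picture is of the moment at which its call begins. There is no depth.
- r.close_job(): hands the job in; it is judged then, once.
The state is a dict: "time": time; "joint_positions": joint angles; "joint_vel": joint speeds; "joint_torque": joint torques, N m; "ee_pos": TCP position; "eef_rot": TCP orientation; "ft_force": force on the tool from outside, world axes, zero at the start; "torque": the same for the moment, N m; "width": finger opening in m; "grip_force": force on a finger pad.
Only numpy, scipy, OpenCV 4.12 (cv2) and the standard library are available. Lean on these libraries where they do the work, as an engineer would, in place of code of your own. Each camera call takes 0.05 s, during which the arm holds its last target. There are 200 camera calls.

## Working session

There is one attempt and no reset: what is moved stays moved. The work goes in short steps, Python scripts to look and compute and a shell command to move; the robot and the scene stay as the last step left them, time stands still between calls to the robot, and variables do not carry over. Pictures are saved under pics/ and viewed, at most 14 in all, crops included, and the job is handed in when it is done.

```bash
ls; mkdir -p pics; python3 - <<'E'
from bench import r
import cv2,pickle
d={}
for n in ("top","side"):
    c=r.camera(n); d[n]=c
    cv2.imwrite(f"pics/{n}0.png",c["img"][:,:,::-1])
    print(n,c["fx"],c["fy"],c["cx"],c["cy"],c["k1"]);print(c["pose"].round(3) if hasattr(c["pose"],"round") else c["pose"])
pickle.dump(d,open("c0.pkl","wb"))
s=r.read_state();print(s)
E
```

```text
bench.py
jog.py
pics
top 437.06971537087384 437.06971537087384 319.15481186264356 194.42736679505023 0.0037288618696705344
[[-0.097 -0.975  0.202  0.349]
 [-0.995  0.096 -0.015  0.002]
 [-0.005 -0.203 -0.979  1.335]
 [ 0.     0.     0.     1.   ]]
side 506.4574434334575 506.4574434334575 327.8885823851199 199.5008690058647 -0.020816782325059506
[[ 0.919 -0.291  0.266  0.224]
 [-0.395 -0.687  0.61  -0.925]
 [ 0.005 -0.666 -0.746  1.137]
 [ 0.     0.     0.     1.   ]]
{'time': 0.1, 'joint_positions': array([ 1.30941423,  0.33282712, -0.06466723,  1.46084446,  0.02158851,
        1.34993384, -0.0885106 ]), 'joint_vel': array([-0.00014751, -0.00178408,  0.00066847, -0.00171072,  0.00056754,
       -0.00101668,  0.00065502]), 'joint_torque': array([ 2.21925380e-03, -6.24543285e+01,  2.50374607e-02, -3.90719354e+01,
       -6.15228619e-02,  3.64671985e-02, -4.93183086e-05]), 'ee_pos': array([ 0.14772952, -0.60695547,  0.24382804]), 'eef_rot': array([ 9.92882634e-01,  1.19095095e-01, -1.08052354e-04, -6.50108591e-04]), 'ft_force': array([-0.03556319,  0.00821128,  0.19453196]), 'torque': array([ 0.02235781,  0.0064339 , -0.02216187]), 'grip_force': 0.0, 'width': 0.08714344635285391}
```

View pics/top0.png

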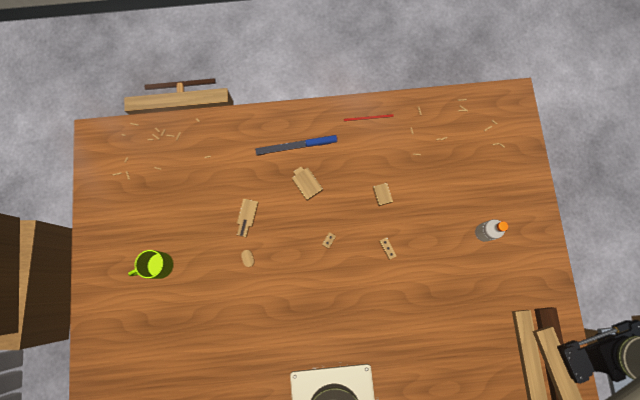

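View pics/side0.png

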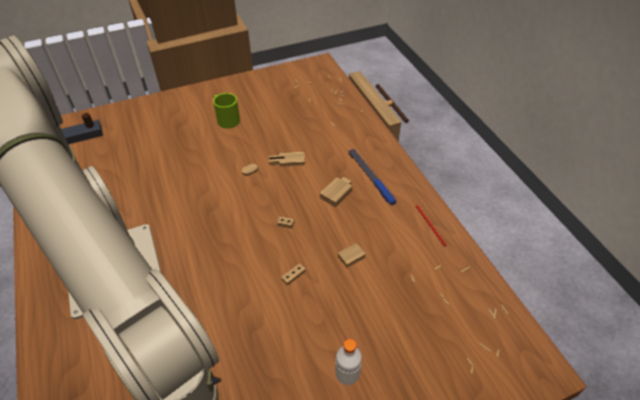

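The top view shows the headstock at (247,216) with its stub pointing down towards the robot, and the heel base at (307,183) with its tongue up-left. It also shows the heel block at (383,194), cap at (247,258), short wing at (328,240), long wing at (388,248), mug at (150,264), bottle at (490,230) and rasp at (296,146). The side view shows the same parts, with none of them hidden by the arm.

```bash
cat > h.py <<'E'
import numpy as np, cv2
from scipy.optimize import least_squares
def rays(c,uv):
    uv=np.atleast_2d(np.asarray(uv,float)); K=np.array([[c["fx"],0,c["cx"]],[0,c["fy"],c["cy"]],[0,0,1]])
    p=cv2.undistortPoints(uv.reshape(-1,1,2),K,np.array([c["k1"],0,0,0,0.])).reshape(-1,2)
    T=np.asarray(c["pose"]); return T[:3,3],np.c_[p,np.ones(len(p))]@T[:3,:3].T
def plane(c,uv,z):
    o,d=rays(c,uv); return o+d*((z-o[2])/d[:,2])[:,None]
def proj(c,P):
    T=np.asarray(c["pose"]); P=(np.atleast_2d(P)-T[:3,3])@T[:3,:3]; p=P[:,:2]/P[:,2:]
    p=p*(1+c["k1"]*(p**2).sum(1))[:,None]; return p*[c["fx"],c["fy"]]+[c["cx"],c["cy"]]
def tri(obs):   # obs: list of (cam,uv)
    A=0;b=0;L=[]
    for c,uv in obs:
        o,d=rays(c,uv); d=d[0]/np.linalg.norm(d[0]); M=np.eye(3)-np.outer(d,d); A=A+M; b=b+M@o; L.append((o,d))
    x=np.linalg.solve(A,b); return x,max(np.linalg.norm(np.cross(x-o,d)) for o,d in L)
def pale(img):
    h=cv2.cvtColor(img,cv2.COLOR_RGB2HSV); return h
E
python3 - <<'E'
import pickle;from h import *
d=pickle.load(open("c0.pkl","rb"))
pts={"top":dict(hs=(247,214),base=(308,183),block=(383,194),cap=(247,258),sw=(328,240),lw=(388,248),bench=(300,215),tl=(302,206)),"side":dict(hs=(290,158),base=(337,190),block=(351,255),cap=(250,169),sw=(286,222),lw=(293,273),b=(320,230))}
for n in d:
    im=cv2.cvtColor(d[n]["img"],cv2.COLOR_RGB2HSV)
    for k,p in pts[n].items(): print(n,k,im[p[1],p[0]],end=' ')
    print()
for k in ("hs","base","block","cap","sw","lw"):
    print(k,tri([(d["top"],pts["top"][k]),(d["side"],pts["side"][k])]),plane(d["top"],pts["top"][k],.02).round(3))
E
```

```text
top hs [ 18 122 197] top base [ 18 123 186] top block [ 17 122 190] top cap [ 18 122 205] top sw [ 18 121 189] top lw [ 3 36 70] top bench [ 14 164 170] top tl [ 14 165 170] 
side hs [ 17 118 186] side base [ 16 119 171] side block [ 17 120 172] side cap [ 17 119 184] side sw [ 16 120 168] side lw [ 16 120 119] side b [ 13 161 149] 
hs (array([0.58370708, 0.20791386, 0.01105662]), np.float64(0.0005125507617049166)) [[0.582 0.207 0.02 ]]
base (array([0.6611626 , 0.01256877, 0.02075591]), np.float64(0.001361204871292714)) [[0.66  0.013 0.02 ]]
block (array([ 0.60405399, -0.21444821,  0.01160324]), np.float64(0.00046833508000176455)) [[ 0.603 -0.213  0.02 ]]
cap (array([0.45126781, 0.21747534, 0.00381385]), np.float64(0.00107072542550613)) [[0.449 0.215 0.02 ]]
sw (array([ 0.48146006, -0.03146553,  0.0048612 ]), np.float64(0.0011031200054988153)) [[ 0.479 -0.031  0.02 ]]
lw (array([ 0.43801241, -0.20825154,  0.01335119]), np.float64(4.894883864495503e-05)) [[ 0.438 -0.207  0.02 ]]
```

The rows are not in the units I measure in: shifts go in units of 25 mm and turns go in units of 0.1 rad. I convert before sending: -0.08 m is -3.2, 0.388 m is 15.52, 0.238 rad is 2.38.

```bash
echo '[[[15.52, -13.12, -3.2], 2.38, 0.087], [[15.52, -13.12, -3.2], 2.38, 0.087], [[15.52, -13.12, -3.2], 2.38, 0.087], [[15.52, -13.12, -3.2], 2.38, 0.087], [[15.52, -13.12, -3.2], 2.38, 0.087], [[15.52, -13.12, -3.2], 2.38, 0.087], [[15.52, -13.12, -3.2], 2.38, 0.087], [[15.52, -13.12, -3.2], 2.38, 0.087], [[15.52, -13.12, -3.2], 2.38, 0.087], [[15.52, -13.12, -3.2], 2.38, 0.087], [[15.52, -13.12, -3.2], 2.38, 0.087], [[15.52, -13.12, -3.2], 2.38, 0.087]]' | python3 jog.py
python3 - <<'E'
from bench import r
import cv2,pickle
c=r.camera("wrist");cv2.imwrite("pics/w1.png",c["img"][:,:,::-1]);pickle.dump(c,open("w1.pkl","wb"))
print(c["fx"],c["cx"],c["cy"],c["k1"],c["pose"]); s=r.read_state();print(s["ee_pos"],s["eef_rot"],s["joint_positions"])
E
```

```text
time: 1.3
ee_pos: [0.4486, -0.1942, 0.3247]
eef_rot: [1.0, 0.003, 0.0, -0.0]
ft_force: [-0.2, -0.1, -0.4]
width: 0.0869
grip_force: 0.0
316.4648092369886 322.114812277581 197.68838611875168 0.019906149819857707 [[ 6.15705393e-03 -9.70341232e-01 -2.41660889e-01  5.14564402e-01]
 [-9.99981027e-01 -5.92794490e-03 -1.67510664e-03 -1.94660567e-01]
 [ 1.92872610e-04  2.41666617e-01 -9.70359319e-01  4.64108697e-01]
 [ 0.00000000e+00  0.00000000e+00  0.00000000e+00  1.00000000e+00]]
[ 0.44740118 -0.19624449  0.3242909 ] [ 9.99998994e-01  1.39866290e-03 -2.36915926e-04  5.27463958e-06] [ 0.77854752  0.02216471 -0.46231627  1.65786773  0.01010054  1.46433861
 -1.25274742]
```

View pics/w1.png

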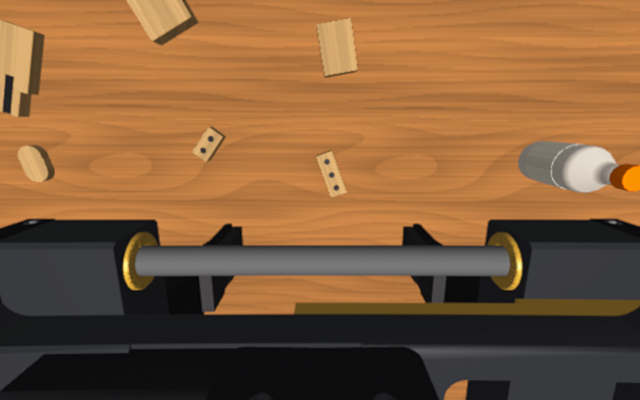

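The wrist view shows the long wing at (331,173), short wing at (208,144), heel block at (337,47) and cap at (34,163). The base at (160,15) and the headstock at (15,65) are cut off, so I'll take two more views further left.

```bash
cat > snap.py <<'E'
import sys,cv2,pickle
from bench import r
n=sys.argv[1]; c=r.camera("wrist"); s=r.read_state(); c["ee"]=s["ee_pos"]; c["q"]=s["eef_rot"]
cv2.imwrite(f"pics/{n}.png",c["img"][:,:,::-1]); pickle.dump(c,open(n+".pkl","wb")); print(s["ee_pos"].round(4),s["eef_rot"].round(4),s["joint_positions"].round(2))
E
echo '[[[0, -9.8, 0], 0, 0.087], [[0, -9.8, 0], 0, 0.087], [[0, -9.8, 0], 0, 0.087], [[0, -9.8, 0], 0, 0.087], [[0, -9.8, 0], 0, 0.087], [[0, -9.8, 0], 0, 0.087], [[0, -9.8, 0], 0, 0.087], [[0, -9.8, 0], 0, 0.087], [[0, -9.8, 0], 0, 0.087]]' | python3 jog.py; python3 snap.py w2
echo '[[[4, -2, 0], 0, 0.087], [[4, -2, 0], 0, 0.087], [[4, -2, 0], 0, 0.087], [[4, -2, 0], 0, 0.087], [[4, -2, 0], 0, 0.087], [[4, -2, 0], 0, 0.087]]' | python3 jog.py; python3 snap.py w3
python3 - <<'E'
import cv2,numpy as np
a=cv2.imread("pics/w2.png")[:240];b=cv2.imread("pics/w3.png")[:240];cv2.imwrite("pics/w23.png",np.vstack([a,b]))
E
```

```text
time: 2.25
ee_pos: [0.4471, 0.0462, 0.3243]
eef_rot: [1.0, -0.001, -0.0, 0.0]
ft_force: [0.4, -0.0, 0.5]
width: 0.0867
grip_force: 0.0
[0.4471 0.0466 0.3243] [ 1.e+00 -1.e-03 -2.e-04  0.e+00] [ 0.56 -0.07 -0.72  1.73 -0.05  1.46 -1.72]
time: 2.9
ee_pos: [0.5465, 0.0974, 0.325]
eef_rot: [1.0, -0.0, 0.0, 0.001]
ft_force: [0.3, 0.8, 0.2]
width: 0.0871
grip_force: 0.0
[0.5465 0.0975 0.3252] [ 1.e+00 -1.e-04  6.e-04  7.e-04] [ 0.43  0.23 -0.81  1.49  0.17  1.5  -1.95]
```

View pics/w23.png

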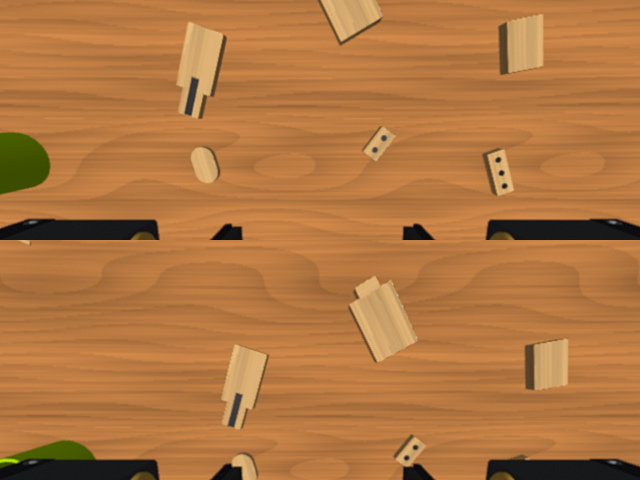

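w2 (upper half) shows the headstock at (200,70), cap at (205,164), short wing at (379,143), long wing at (499,171) and block at (521,44). w3 (lower half) shows the whole heel base at (383,80), the headstock at (245,147) and the block at (548,125).

```bash
cat >> h.py <<'E'
def topmask(c,vmin=150,smax=140):
    h=cv2.cvtColor(c["img"],cv2.COLOR_RGB2HSV)
    m=((h[...,0]>=12)&(h[...,0]<=24)&(h[...,1]<smax)&(h[...,1]>60)&(h[...,2]>vmin)).astype(np.uint8)
    m[225:]=0
    return cv2.morphologyEx(cv2.morphologyEx(m,cv2.MORPH_CLOSE,np.ones((3,3))),cv2.MORPH_OPEN,np.ones((3,3)))
def blobs(c,z=.018,**k):
    out=[]
    for q in cv2.findContours(topmask(c,**k),cv2.RETR_EXTERNAL,cv2.CHAIN_APPROX_NONE)[0]:
        if cv2.contourArea(q)<150: continue
        P=plane(c,q.reshape(-1,2),z)[:,:2]
        (x,y),(w,h),a=cv2.minAreaRect((P*1000).astype(np.float32))
        if w<h: w,h,a=h,w,a+90
        m=cv2.moments(q); uv=(m["m10"]/m["m00"],m["m01"]/m["m00"])
        out.append(dict(xy=np.array([x,y])/1000,L=w,W=h,yaw=(a+90)%180-90,uv=uv,P=P,q=q))
    return out
E
python3 - <<'E'
import pickle;from h import *
for n in ("w1","w2","w3"):
    c=pickle.load(open(n+".pkl","rb")); h=cv2.cvtColor(c["img"],cv2.COLOR_RGB2HSV)
    if n=="w2": print("faces block top",h[44,525],"block side",h[48,503],"hs side",h[70,220],"bench",h[100,300])
    for b in blobs(c): print(n,b["xy"].round(4),round(b["L"],1),round(b["W"],1),round(b["yaw"],1),np.round(b["uv"],1), b["q"].reshape(-1,2).min(0),b["q"].reshape(-1,2).max(0))
E
```

```text
w1 [ 0.4379 -0.208 ] 64.4 23.7 20.4 [331.  173.7] [317 151] [345 196]
w1 [0.4499 0.2078] 50.5 32.4 11.6 [ 32.4 163.3] [ 18 146] [ 47 181]
w1 [ 0.4794 -0.0347] 43.4 24.0 -36.3 [206.9 143.9] [193 128] [221 160]
w1 [0.5696 0.2054] 113.5 39.1 -17.2 [14.9 60.1] [ 0 20] [ 33 116]
w1 [ 0.6042 -0.2133] 62.1 44.0 9.8 [336.9  46.5] [317  18] [356  75]
w1 [0.6462 0.0101] 61.3 51.8 -61.2 [159.  15.] [127   0] [189  39]
faces block top [ 17 123 215] block side [ 17 138  87] hs side [ 14 163 177] bench [ 14 165 181]
w2 [ 0.4381 -0.2068] 63.9 24.0 20.4 [500.2 171.9] [488 149] [513 194]
w2 [0.4499 0.2116] 50.7 31.5 12.8 [204.  164.6] [191 147] [217 182]
w2 [ 0.4792 -0.0337] 43.2 24.2 -36.0 [378.8 143.4] [364 127] [394 160]
w2 [0.571  0.2102] 113.0 45.5 -18.0 [198.3  62.9] [177  23] [222 117]
w2 [ 0.6042 -0.2142] 61.9 43.5 10.1 [524.8  43.1] [507  14] [542  72]
w2 [0.6467 0.0074] 60.9 53.3 -61.4 [351.1  15. ] [321   0] [381  40]
w3 [0.469  0.2146] 29.8 15.5 89.9 [241.6 219.8] [232 214] [252 224]
w3 [ 0.4797 -0.0335] 43.4 23.8 -36.5 [410.3 211.5] [396 197] [424 224]
w3 [0.5717 0.2104] 113.1 46.0 -18.0 [242.4 140.3] [222 105] [266 188]
w3 [ 0.6039 -0.2152] 62.2 44.1 9.6 [550.5 124.1] [534  99] [567 149]
w3 [0.6659 0.0172] 98.8 62.0 28.6 [382.1  78.4] [350  37] [417 121]
```

```bash
cat > m.py <<'E'
import pickle;from h import *
C={n:pickle.load(open(n+".pkl","rb")) for n in ("w1","w2","w3")}
near=dict(lw=(.438,-.208),sw=(.479,-.034),cap=(.45,.21),block=(.604,-.214),hs=(.571,.21),base=(.666,.017))
H=dict(lw=.018,sw=.018,cap=.012,block=.022,hs=.018,base=.026)
use=dict(lw=("w1","w2"),sw=("w1","w2"),cap=("w1","w2"),block=("w1","w2","w3"),hs=("w2","w3"),base=("w3",))
for k,v in near.items():
    ob=[];Q=[]
    for n in use[k]:
        b=min(blobs(C[n],z=H[k]),key=lambda b:np.linalg.norm(b["xy"]-v)); Q.append((*b["xy"]*1000,b["L"],b["W"],b["yaw"])); ob.append((C[n],proj(C[n],[*b["xy"],H[k]])[0]))
    q=np.mean(Q,0); o=q[:2].copy(); t=np.radians(q[4]); s={"hs":17,"base":-7}.get(k,0); o+=s*np.array([np.cos(t),np.sin(t)])
    print(k,"rect",q.round(1),"origin",o.round(1), "tri" ,tri(ob)[0].round(4) if len(ob)>1 else "")
E
python3 m.py
python3 - <<'E'
# height of heel base: lower corner points seen in w1,w2,w3 (nearest-robot corner of top)
import pickle;from h import *
C={n:pickle.load(open(n+".pkl","rb")) for n in ("w1","w2","w3")}
ob=[]
for n in C:
    b=min(blobs(C[n],z=.026),key=lambda b:np.linalg.norm(b["xy"]-[.655,.015])); q=b["q"].reshape(-1,2); p=q[np.argmax(b["P"]@[-1,0.0])]; ob.append((C[n],p)); print(n,p)
print(tri(ob), tri(ob[1:]))
E
```

```text
lw rect [ 438.  -207.4   64.2   23.9   20.4] origin [ 438.  -207.4] tri [ 0.4377 -0.208   0.0158]
sw rect [479.3 -34.2  43.3  24.1 -36.2] origin [479.3 -34.2] tri [ 0.4791 -0.0341  0.0161]
cap rect [449.  213.5  51.3  32.4  12.2] origin [449.  213.5] tri [0.4489 0.2143 0.0108]
block rect [ 603.6 -212.5   61.5   43.5    9.8] origin [ 603.6 -212.5] tri [ 0.6038 -0.2132  0.0203]
hs rect [571.3 210.3 113.1  45.7 -18. ] origin [587.5 205.1] tri [0.5714 0.2111 0.0154]
base rect [664.9  18.7  97.1  60.9  28.6] origin [658.8  15.3] tri 
w1 [151  39]
w2 [343  40]
w3 [379 121]
(array([0.60904496, 0.01940719, 0.02804965]), np.float64(0.001004895478756265)) (array([0.60968251, 0.01848758, 0.02158684]), np.float64(0.0002954471225208911))
```

Triangulated heights agree with the nominal ones to 2 mm, and the sizes match to 1 mm. I'll start with the long wing, gripping it lengthwise so no finger goes into the gap.

```bash
cat > go.py <<'E'
# go.py x y z psi_deg : shift along tool axes + turn needed from the pose now
import sys,numpy as np
from bench import r
from scipy.spatial.transform import Rotation as R
x,y,z,p=map(float,sys.argv[1:5]); s=r.read_state(); M=R.from_quat(s["eef_rot"]).as_matrix()
psi=np.arctan2(M[1,0],M[0,0]); t=-((np.radians(p)-psi+np.pi)%(2*np.pi)-np.pi)
print("at",s["ee_pos"].round(4),"psi",np.degrees(psi).round(1),"tilt",np.degrees(np.arccos(-M[2,2])).round(2),"->",(M.T@(np.array([x,y,z])-s["ee_pos"])).round(4),"turn",round(t,3))
E
python3 go.py .438 -.2075 .10 110.4
python3 - <<'E'
import numpy as np
def tgt(o,yaw,d):
    t=np.radians(yaw); return np.array(o)+d*np.array([-np.sin(t),np.cos(t)])
print(tgt((.5875,.2051),-18,.040),tgt((.5875,.2051),-18,-.040))
E
```

```text
at [0.5465 0.0975 0.3252] psi -0.0 tilt 0.1 -> [-0.1087  0.3047  0.2255] turn -1.927
[0.59986068 0.24314226] [0.57513932 0.16705774]
```

```bash
echo '[[[-4.36, 12.2, 4.8], -19.27, 0.087], [[-4.36, 12.2, 4.8], -19.27, 0.087], [[-4.36, 12.2, 4.8], -19.27, 0.087], [[-4.36, 12.2, 4.8], -19.27, 0.087], [[-4.36, 12.2, 4.8], -19.27, 0.087], [[-4.36, 12.2, 4.8], -19.27, 0.087], [[-4.36, 12.2, 4.8], -19.27, 0.087], [[-4.36, 12.2, 4.8], -19.27, 0.087], [[-4.36, 12.2, 4.8], -19.27, 0.087], [[-4.36, 12.2, 9], -19.27, 0.087], [[-4.36, 12.2, 9], -19.27, 0.087], [[-4.36, 12.2, 9], -19.27, 0.087]]' | python3 jog.py 20; python3 go.py .438 -.2075 .026 110.4
```

```text
time: 4.15
ee_pos: [0.4344, -0.2062, 0.0951]
eef_rot: [0.668, 0.744, -0.001, -0.003]
ft_force: [-0.4, 0.2, -0.1]
width: 0.0873
grip_force: 0.0
at [ 0.4344 -0.2062  0.0951] psi 96.2 tilt 0.37 -> [-0.0019  0.0039  0.0691] turn -0.249
```

Converted, -0.127 rad is -1.27.

```bash
echo '[[[0, 0, 0], -1.27, 0.087], [[0, 0, 0], -1.27, 0.087], [[0, 0, 0], -1.27, 0.087], [[0, 0, 0], -1.27, 0.087]]' | python3 jog.py 20 >/dev/null; python3 go.py .438 -.2075 .026 110.4; python3 snap.py w4
```

```text
at [ 0.4383 -0.2073  0.1002] psi 102.9 tilt 0.09 -> [-0.     -0.0004  0.0742] turn -0.13
[ 0.4383 -0.2071  0.1001] [ 6.226e-01  7.825e-01 -2.000e-04  6.000e-04] [ 0.99  0.23 -0.7   1.96  0.18  1.01  0.43]
```

View pics/w4.png

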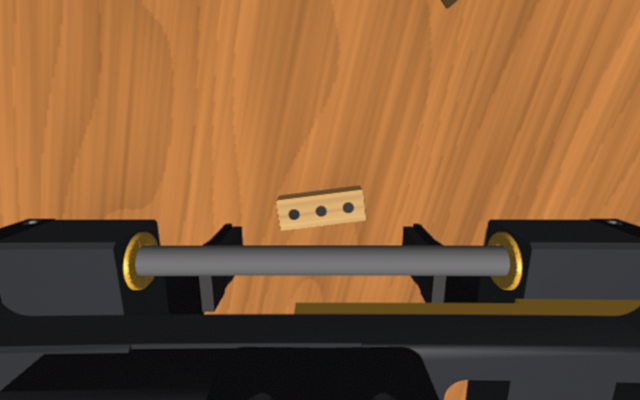

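The wing lies centred between the fingers at (321,210), still about 7° off. I'll finish the turn, descend and grip.

Converted, 0.074 m is 2.96, 0.05 m is 2, -0.13 rad is -1.3.

```bash
echo '[[[0, 0, 0.8], -1.3, 0.087], [[0, 0, 2], -1.3, 0.087], [[0, 0, 2.96], -1.3, 0.087], [[0, 0, 2.96], -1.3, 0.087], [[0, 0, 2.96], -1.3, 0.087], [[0, 0, 2.96], -1.3, 0.05], [[0, 0, 2.96], -1.3, 0.05], [[0, 0, 2.96], -1.3, 0.05], [[0, 0, 2.96], -1.3, 0.05], [[0, 0, 2.96], -1.3, 0.05], [[0, 0, 2.96], -1.3, 0.05], [[0, 0, 2.96], -1.3, 0.05]]' | python3 jog.py 20; python3 go.py .5999 .2431 .15 72
```

```text
time: 5.8
ee_pos: [0.4384, -0.207, 0.0258]
eef_rot: [0.569, 0.822, -0.0, 0.0]
ft_force: [-1.9, 0.7, 5.4]
width: 0.064
grip_force: 20.0
at [ 0.4384 -0.207   0.0258] psi 110.6 tilt 0.03 -> [ 0.3645  0.3094 -0.1244] turn 0.673
```

```bash
echo '[[[0, 0, -2], 0, 0.05], [[0, 0, -4], 0, 0.05], [[14.56, 12.36, -4.96], 6.73, 0.05], [[14.56, 12.36, -4.96], 6.73, 0.05], [[14.56, 12.36, -4.96], 6.73, 0.05], [[14.56, 12.36, -4.96], 6.73, 0.05], [[14.56, 12.36, -4.96], 6.73, 0.05], [[14.56, 12.36, -4.96], 6.73, 0.05], [[14.56, 12.36, -4.96], 6.73, 0.05], [[14.56, 12.36, -4.96], 6.73, 0.05], [[14.56, 12.36, -4.96], 6.73, 0.05], [[14.56, 12.36, -4.96], 6.73, 0.05]]' | python3 jog.py 20;echo '[[[0, 0, 0], 0, 0.05], [[0, 0, 0], 0, 0.05], [[0, 0, 0], 0, 0.05]]' | python3 jog.py;  python3 go.py .5999 .2431 .06 72
```

```text
time: 7.0
ee_pos: [0.5949, 0.2297, 0.1484]
eef_rot: [0.809, 0.588, -0.0, 0.0]
ft_force: [1.2, -0.1, 0.2]
width: 0.0635
grip_force: 20.0
time: 7.3
ee_pos: [0.5945, 0.2268, 0.1482]
eef_rot: [0.809, 0.588, -0.001, 0.0]
ft_force: [-0.2, 0.7, -0.6]
width: 0.0637
grip_force: 20.0
at [0.5945 0.2268 0.1482] psi 72.0 tilt 0.07 -> [0.0172 0.0001 0.0882] turn -0.001
```

Converted, 0.088 m is 3.52, 0.08 m is 3.2.

```bash
echo '[[[0.688, 0, 1.6], 0, 0.05], [[0.688, 0, 3.2], 0, 0.05], [[0.688, 0, 3.52], 0, 0.05], [[0.688, 0, 3.52], 0, 0.05], [[0.688, 0, 3.52], 0, 0.05], [[0.688, 0, 3.52], 0, 0.05]]' | python3 jog.py;  python3 go.py .5999 .2431 .0265 72
```

```text
time: 7.9
ee_pos: [0.601, 0.2444, 0.0631]
eef_rot: [0.809, 0.588, 0.002, 0.001]
ft_force: [-0.3, -0.4, 0.3]
width: 0.0639
grip_force: 20.0
at [0.601  0.2444 0.0631] psi 72.0 tilt 0.19 -> [-0.0017 -0.0008  0.0366] turn -0.001
```

```bash
echo '[[[-0.048, -0.024, 0.8], 0, 0.05], [[-0.048, -0.024, 1.36], 0, 0.05], [[-0.048, -0.024, 1.36], 0, 0.05], [[-0.048, -0.024, 1.36], 0, 0.05], [[-0.048, -0.024, 1.36], 0, 0.05]]' | python3 jog.py;  python3 go.py .5999 .2431 .0265 72
```

```text
time: 8.4
ee_pos: [0.599, 0.2437, 0.0275]
eef_rot: [0.809, 0.588, 0.0, 0.0]
ft_force: [-0.5, -1.4, -0.8]
width: 0.0639
grip_force: 20.0
at [0.599  0.2437 0.0275] psi 72.0 tilt 0.03 -> [-0.0003  0.001   0.001 ] turn 0.0
```

Converted, 0.0013 m is 0.052, -0.15 m is -6.

```bash
echo '[[[0, 0.04, 0.052], 0, 0.05], [[0, 0.04, 0.052], 0, 0.05], [[0, 0.04, 0.052], 0, 0.078], [[0, 0.04, 0.052], 0, 0.078], [[0, 0.04, 0.052], 0, 0.078], [[0, 0.04, 0.052], 0, 0.078], [[0, 0.04, -2], 0, 0.078], [[0, 0.04, -4], 0, 0.087], [[0, 0.04, -6], 0, 0.087], [[0, 0.04, -6], 0, 0.087]]' | python3 jog.py;  python3 go.py .4793 -.0342 .1 53.8
```

```text
time: 9.4
ee_pos: [0.6022, 0.2453, 0.1844]
eef_rot: [0.809, 0.588, 0.005, 0.001]
ft_force: [0.8, 1.0, 0.6]
width: 0.086
grip_force: 0.0
at [0.6022 0.2453 0.1844] psi 72.0 tilt 0.61 -> [-0.3043 -0.0314  0.0821] turn 0.318
```

```bash
echo '[[[-12.16, -1.24, -1.2], 3.18, 0.087], [[-12.16, -1.24, -1.2], 3.18, 0.087], [[-12.16, -1.24, -1.2], 3.18, 0.087], [[-12.16, -1.24, -1.2], 3.18, 0.087], [[-12.16, -1.24, -1.2], 3.18, 0.087], [[-12.16, -1.24, -1.2], 3.18, 0.087], [[-12.16, -1.24, -1.2], 3.18, 0.087], [[-12.16, -1.24, -1.2], 3.18, 0.087], [[-12.16, -1.24, -1.2], 3.18, 0.087], [[-12.16, -1.24, -1.2], 3.18, 0.087]]' | python3 jog.py;  python3 go.py .4793 -.0342 .1 53.8; python3 snap.py w5
python3 - <<'E'
import pickle;from h import *
c=pickle.load(open("w5.pkl","rb"))
for b in blobs(c): print(b["xy"].round(4),round(b["L"],1),round(b["W"],1),round(b["yaw"],1),np.round(b["uv"],1))
E
```

```text
time: 10.4
ee_pos: [0.4769, -0.0346, 0.2066]
eef_rot: [0.891, 0.454, 0.0, -0.0]
ft_force: [-0.8, 0.9, -0.4]
width: 0.0869
grip_force: 0.0
at [ 0.4769 -0.0346  0.2066] psi 54.0 tilt 0.04 -> [0.0017 0.0018 0.1066] turn 0.003
[ 0.4768 -0.0347  0.2066] [ 8.911e-01  4.537e-01  1.000e-04 -3.000e-04] [ 0.67  0.08 -0.72  1.86  0.06  1.22 -0.69]
[ 0.479  -0.0337] 43.3 22.5 -36.0 [323.  180.3]
[0.6589 0.0138] 79.4 61.6 28.8 [447.1  34.9]
[0.4353 0.1991] 29.2 9.7 -35.3 [133.9   4.8]
```

View pics/w5.png

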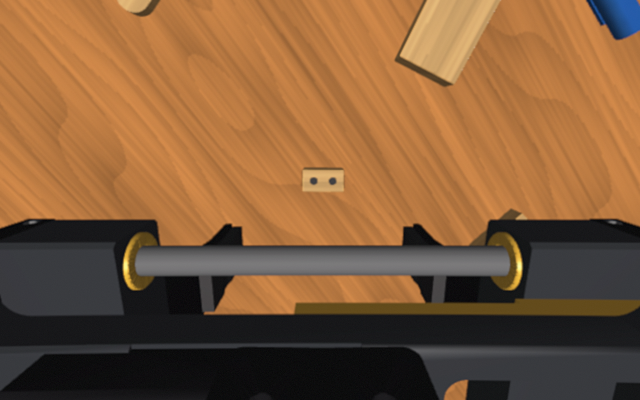

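The short wing is aligned and roughly centred at (323,180). The headstock is out of view here. Next I'll pick the short wing.

```bash
echo '[[[0.068, 0.072, 2], 0.03, 0.087], [[0.068, 0.072, 4], 0.03, 0.087], [[0.068, 0.072, 6], 0.03, 0.087], [[0.068, 0.072, 7.2], 0.03, 0.087], [[0.068, 0.072, 7.2], 0.03, 0.087], [[0.068, 0.072, 7.2], 0.03, 0.087], [[0.068, 0.072, 7.2], 0.03, 0.03], [[0.068, 0.072, 7.2], 0.03, 0.03], [[0.068, 0.072, 7.2], 0.03, 0.03], [[0.068, 0.072, 7.2], 0.03, 0.03], [[0.068, 0.072, 7.2], 0.03, 0.03], [[0.068, 0.072, 7.2], 0.03, 0.03]]' | python3 jog.py;  python3 go.py .4793 -.0342 .026 53.8; python3 go.py .5751 .1671 .1 72
```

```text
time: 11.65
ee_pos: [0.4789, -0.0362, 0.0268]
eef_rot: [0.892, 0.451, 0.0, 0.0]
ft_force: [-0.6, 0.4, -0.3]
width: 0.0472
grip_force: 0.1
at [ 0.4789 -0.0362  0.0268] psi 53.6 tilt 0.01 -> [ 0.0018 -0.0009  0.0008] turn -0.003
at [ 0.4789 -0.0362  0.0268] psi 53.6 tilt 0.01 -> [ 0.2207 -0.0431 -0.0732] turn -0.321
```

```bash
echo '[[[0.072, 0, 0], 0, 0.047], [[0.072, 0, 0], 0, 0.03], [[0.072, 0, 0], 0, 0.03], [[0.072, 0, 0], 0, 0.03], [[0.072, 0, 0], 0, 0.03]]' | python3 jog.py;  python3 go.py .4793 -.0342 .026 53.8; python3 go.py .5751 .1671 .1 72
```

```text
time: 12.15
ee_pos: [0.4801, -0.0346, 0.0268]
eef_rot: [0.892, 0.451, 0.0, 0.0]
ft_force: [0.2, -0.3, 0.2]
width: 0.0434
grip_force: 20.0
at [ 0.4801 -0.0346  0.0268] psi 53.6 tilt 0.01 -> [-0.0001 -0.0009  0.0008] turn -0.003
at [ 0.4801 -0.0346  0.0268] psi 53.6 tilt 0.01 -> [ 0.2188 -0.0431 -0.0732] turn -0.321
```

Converted, 0.2188 m is 8.752, -0.09 m is -3.6, -0.321 rad is -3.21.

```bash
echo '[[[0, 0, -2], 0, 0.03], [[0, 0, -3.6], 0, 0.03], [[8.752, -1.72, -3.6], -3.21, 0.03], [[8.752, -1.72, -3.6], -3.21, 0.03], [[8.752, -1.72, -3.6], -3.21, 0.03], [[8.752, -1.72, -3.6], -3.21, 0.03], [[8.752, -1.72, -3.6], -3.21, 0.03], [[8.752, -1.72, -3.6], -3.21, 0.03], [[8.752, -1.72, -3.6], -3.21, 0.03], [[8.752, -1.72, -3.6], -3.21, 0.03], [[8.752, -1.72, -3.6], -3.21, 0.03]]' | python3 jog.py;  python3 go.py .5751 .1671 .06 72; python3 snap.py w6
```

```text
time: 13.25
ee_pos: [0.5751, 0.1654, 0.1168]
eef_rot: [0.809, 0.587, -0.0, 0.0]
ft_force: [0.0, -0.1, 0.3]
width: 0.0442
grip_force: 20.0
at [0.5751 0.1654 0.1168] psi 71.9 tilt 0.06 -> [ 0.0017 -0.0006  0.0568] turn -0.001
[0.5751 0.1656 0.1168] [ 8.094e-01  5.873e-01 -2.000e-04  4.000e-04] [ 0.26  0.49 -0.78  1.65  0.38  1.15 -0.94]
```

View pics/w6.png

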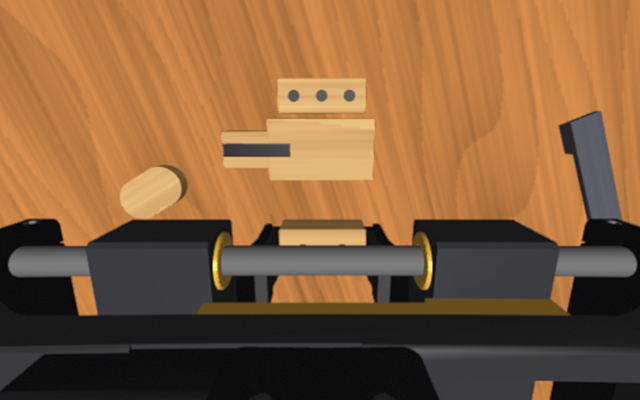

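The long wing at (321,95) lies parallel to the headstock and centred on its wide part (columns 268–374), about 7 px off its edge. I'll measure that gap and the headstock's right edge.

```bash
python3 - <<'E'
import pickle;from h import *
c=pickle.load(open("w6.pkl","rb")); Z=.018
B=blobs(c,z=Z)
for b in B: print(b["xy"].round(4),round(b["L"],1),round(b["W"],1),round(b["yaw"],1),np.round(b["uv"],1))
t=np.radians(-18.); xh=np.array([np.cos(t),np.sin(t)]); yh=np.array([-xh[1],xh[0]])
for b in B[:]:
    P=(b["P"]-[.5875,.2051])*1000; X=P@xh;Y=P@yh; print("x",X.min().round(1),X.max().round(1),"y",Y.min().round(1),Y.max().round(1))
h=cv2.cvtColor(c["img"],cv2.COLOR_RGB2HSV)
print(h[176:235:2,330].tolist())
E
```

```text
[0.4531 0.2148] 50.6 31.3 12.4 [150.3 192.4]
[0.5715 0.2111] 112.8 44.4 -18.1 [311.6 148.7]
[0.6002 0.2425] 62.9 23.1 -18.1 [321.   95.2]
x -154.6 -107.3 y -52.4 -12.2
x -73.5 39.3 y -21.5 23.0
x -30.9 32.0 y 27.9 51.0
[[18, 119, 227], [18, 121, 226], [15, 151, 196], [14, 163, 177], [14, 162, 180], [14, 165, 181], [14, 166, 183], [14, 163, 185], [14, 163, 185], [14, 164, 185], [14, 163, 186], [14, 163, 185], [14, 164, 184], [14, 164, 184], [14, 165, 184], [14, 163, 185], [14, 164, 187], [14, 164, 190], [14, 164, 193], [14, 163, 197], [14, 164, 200], [14, 163, 199], [16, 143, 109], [17, 136, 103], [16, 137, 110], [17, 138, 107], [17, 137, 117], [18, 132, 205], [17, 124, 214], [17, 122, 219]]
```

```bash
python3 - <<'E'
import pickle;from h import *
c=pickle.load(open("w6.pkl","rb"))
t=np.radians(-18.); xh=np.array([np.cos(t),np.sin(t)]); yh=np.array([-xh[1],xh[0]])
for uv,z in (((330,219.3),.090),((330,229),.108)):
    P=plane(c,[uv],z)[0]; print(P.round(4),((P[:2]-c["ee"][:2])@yh*1000).round(1),((P[:2]-[.5875,.2051])@yh*1000).round(1))
E
```

```text
[0.5833 0.1746 0.09  ] 11.1 -30.3
[0.5831 0.1755 0.108 ] 11.9 -29.5
```

The held wing's edge sits 11–12 mm ahead of the TCP, as expected for a 24 mm bar. The planned target holds, so I'll descend.

Converted, 0.088 m is 3.52, 0.07 m is 2.8.

```bash
echo '[[[0.06, -0.024, 1.6], 0, 0.03], [[0.06, -0.024, 2.8], 0, 0.03], [[0.06, -0.024, 3.52], 0, 0.03], [[0.06, -0.024, 3.52], 0, 0.03], [[0.06, -0.024, 3.52], 0, 0.03], [[0.06, -0.024, 3.52], 0, 0.03]]' | python3 jog.py;  python3 go.py .5751 .1671 .0270 72
```

```text
time: 13.9
ee_pos: [0.5757, 0.1688, 0.0301]
eef_rot: [0.809, 0.588, 0.001, 0.0]
ft_force: [-0.3, 0.2, 0.1]
width: 0.0436
grip_force: 20.0
at [0.5757 0.1688 0.0301] psi 72.0 tilt 0.1 -> [-0.0018 -0.      0.0031] turn 0.0
```

Converted, 0.0028 m is 0.112, 0.002 m is 0.08.

```bash
echo '[[[-0.04, 0, 0.08], 0, 0.03], [[-0.04, 0, 0.112], 0, 0.03], [[-0.04, 0, 0.112], 0, 0.03], [[-0.04, 0, 0.112], 0, 0.03]]' | python3 jog.py;  python3 go.py .5751 .1671 .0270 72
```

```text
time: 14.3
ee_pos: [0.5747, 0.1677, 0.0261]
eef_rot: [0.809, 0.588, 0.0, 0.0]
ft_force: [0.1, -0.6, -0.5]
width: 0.0439
grip_force: 20.0
at [0.5747 0.1677 0.0261] psi 72.0 tilt 0.01 -> [-0.0004  0.0006 -0.0009] turn 0.0
```

Now release, rise and back off to check.

```bash
echo '[[[0, 0, 0], 0, 0.058], [[0, 0, 0], 0, 0.058], [[0, 0, 0], 0, 0.058], [[0, 0, 0], 0, 0.058], [[0, 0, -2], 0, 0.058], [[0, 0, -4], 0, 0.087], [[-1.2, 0, -6], 0, 0.087], [[-3.2, 0, -7.6], 0, 0.087], [[-3.2, 0, -7.6], 0, 0.087], [[-3.2, 0, -7.6], 0, 0.087]]' | python3 jog.py;  python3 snap.py w7; python3 go.py .6036 -.2128 .12 9.8
python3 - <<'E'
import pickle;from h import *
c=pickle.load(open("w7.pkl","rb"))
t=np.radians(-18.); xh=np.array([np.cos(t),np.sin(t)]); yh=np.array([-xh[1],xh[0]])
for b in blobs(c):
    P=(b["P"]-[.5875,.2051])*1000; X=P@xh;Y=P@yh; print(b["xy"].round(4),round(b["L"],1),round(b["W"],1),round(b["yaw"],1),"x",X.min().round(1),X.max().round(1),"y",Y.min().round(1),Y.max().round(1))
E
```

```text
time: 15.3
ee_pos: [0.551, 0.0889, 0.2184]
eef_rot: [0.81, 0.586, 0.001, 0.002]
ft_force: [0.4, 0.4, 0.3]
width: 0.085
grip_force: 0.0
[0.5504 0.0905 0.2168] [8.096e-01 5.870e-01 6.000e-04 1.000e-03] [ 0.45  0.3  -0.83  1.65  0.23  1.29 -0.73]
at [0.5504 0.0905 0.2168] psi 71.9 tilt 0.13 -> [-0.2718  0.1446  0.0972] turn 1.084
[0.6668 0.0165] 99.5 61.2 28.4 x 79.0 178.0 y -173.1 -110.4
[0.575 0.167] 43.2 22.5 -18.2 x -21.7 21.4 y -51.4 -28.8
[0.4514 0.2132] 50.8 31.7 13.5 x -155.6 -108.3 y -54.2 -14.5
[0.5715 0.2107] 112.5 44.9 -18.2 x -73.2 39.3 y -22.2 22.8
[0.6001 0.2417] 63.0 23.1 -18.1 x -30.9 32.1 y 27.2 50.3
```

View pics/w7.png

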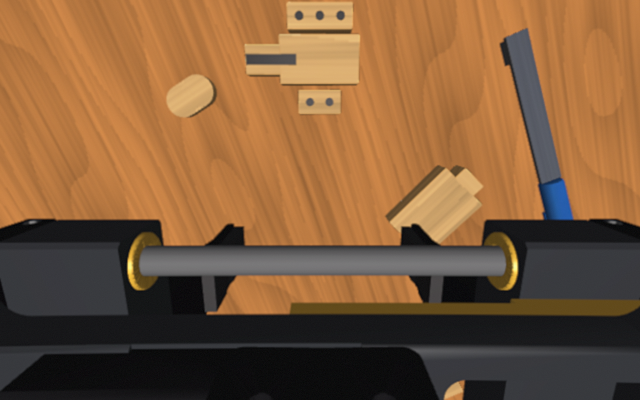

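Both wings are in place. The long one is at (320,15) and the short one at (320,101), parallel and midway, with gaps of about 5 mm. Next is the heel block, gripped across its 44 mm width.

Converted, -0.272 m is -10.88, 0.1446 m is 5.784, 1.084 rad is 10.84.

```bash
echo '[[[-10.88, 5.784, 2.4], 10.84, 0.087], [[-10.88, 5.784, 2.4], 10.84, 0.087], [[-10.88, 5.784, 2.4], 10.84, 0.087], [[-10.88, 5.784, 2.4], 10.84, 0.087], [[-10.88, 5.784, 2.4], 10.84, 0.087], [[-10.88, 5.784, 2.4], 10.84, 0.087], [[-10.88, 5.784, 2.4], 10.84, 0.087], [[-10.88, 5.784, 2.4], 10.84, 0.087], [[-10.88, 5.784, 2.4], 10.84, 0.087], [[-10.88, 5.784, 2.4], 10.84, 0.087], [[-10.88, 5.784, 2.4], 10.84, 0.087], [[-10.88, 5.784, 2.4], 10.84, 0.087]]' | python3 jog.py; echo '[[[0, 0, 0], 0, 0.087], [[0, 0, 0], 0, 0.087], [[0, 0, 0], 0, 0.087]]' | python3 jog.py; python3 snap.py w8; python3 go.py .6036 -.2128 .028 9.8
python3 - <<'E'
import pickle;from h import *
c=pickle.load(open("w8.pkl","rb"))
for b in blobs(c,z=.022): print(b["xy"].round(4),round(b["L"],1),round(b["W"],1),round(b["yaw"],1),np.round(b["uv"],1),b["q"].reshape(-1,2).max(0))
E
```

```text
time: 16.55
ee_pos: [0.6037, -0.211, 0.1559]
eef_rot: [0.996, 0.087, -0.0, -0.0]
ft_force: [-0.6, 0.1, 0.7]
width: 0.0871
grip_force: 0.0
time: 16.85
ee_pos: [0.6036, -0.2118, 0.1561]
eef_rot: [0.996, 0.086, 0.0, 0.0]
ft_force: [-0.9, 0.0, 0.9]
width: 0.087
grip_force: 0.0
[ 0.6036 -0.2118  0.1561] [9.963e-01 8.650e-02 1.000e-04 1.000e-04] [ 0.63  0.47 -0.49  1.51  0.23  1.22 -1.29]
at [ 0.6036 -0.2118  0.1561] psi 9.9 tilt 0.02 -> [-0.0002  0.0009  0.1281] turn 0.002
[ 0.6055 -0.213 ] 57.4 43.0 9.9 [322.8 192.2] [347 224]
[ 0.7603 -0.4094] 33.0 7.0 -84.8 [604.5  44.9] [626  50]
[0.6647 0.0208] 99.0 60.5 28.6 [48.6 73.8] [110 143]
```

```bash
echo '[[[0, 0.036, 2], 0, 0.087], [[0, 0.036, 3.6], 0, 0.087], [[0, 0.036, 4.8], 0, 0.087], [[0, 0.036, 5.12], 0, 0.087], [[0, 0.036, 5.12], 0, 0.087], [[0, 0.036, 5.12], 0, 0.03], [[0, 0.036, 5.12], 0, 0.03], [[0, 0.036, 5.12], 0, 0.03], [[0, 0.036, 5.12], 0, 0.03], [[0, 0.036, 5.12], 0, 0.03], [[0, 0.036, 5.12], 0, 0.03], [[0, 0.036, 5.12], 0, 0.03]]' | python3 jog.py 25;echo '[[[0, 0, 0], 0, 0.03], [[0, 0, 0], 0, 0.03], [[0, 0, 0], 0, 0.03]]' | python3 jog.py; python3 go.py .6036 -.2128 .028 9.8; python3 go.py .6588 .0153 .12 28.6
```

```text
time: 18.1
ee_pos: [0.6038, -0.2127, 0.0281]
eef_rot: [0.996, 0.086, 0.0, 0.0]
ft_force: [-0.5, 0.4, 0.9]
width: 0.0437
grip_force: 25.0
time: 18.4
ee_pos: [0.6038, -0.2127, 0.0281]
eef_rot: [0.996, 0.086, 0.0, 0.0]
ft_force: [-0.6, 0.6, 2.9]
width: 0.0438
grip_force: 25.0
at [ 0.6038 -0.2127  0.0281] psi 9.9 tilt 0.01 -> [-0.0002  0.0001  0.0001] turn 0.002
at [ 0.6038 -0.2127  0.0281] psi 9.9 tilt 0.01 -> [ 0.0935 -0.2151 -0.092 ] turn -0.326
```

```bash
echo '[[[0, 0, -2], 0, 0.03], [[3.74, -8.604, -3.6], -3.26, 0.03], [[3.74, -8.604, -3.6], -3.26, 0.03], [[3.74, -8.604, -3.6], -3.26, 0.03], [[3.74, -8.604, -3.6], -3.26, 0.03], [[3.74, -8.604, -3.6], -3.26, 0.03], [[3.74, -8.604, -3.6], -3.26, 0.03], [[3.74, -8.604, -3.6], -3.26, 0.03], [[3.74, -8.604, -3.6], -3.26, 0.03], [[3.74, -8.604, -3.6], -3.26, 0.03]]' | python3 jog.py
python3 - <<'E'
import pickle;from h import *
for n in ("w3","w7","w8"):
    c=pickle.load(open(n+".pkl","rb")); b=min(blobs(c,z=.026),key=lambda b:np.linalg.norm(b["xy"]-[.665,.018])); t=np.radians(b["yaw"]);print(n,b["xy"].round(4),round(b["L"],1),round(b["W"],1),round(b["yaw"],1),(b["xy"]-.007*np.array([np.cos(t),np.sin(t)])).round(4), b["q"].reshape(-1,2).max(0))
E
python3 snap.py w9;  python3 go.py .6588 .0153 .07 28.6
```

```text
time: 19.4
ee_pos: [0.6586, 0.0133, 0.1175]
eef_rot: [0.969, 0.246, -0.0, 0.0]
ft_force: [0.2, -1.5, -0.5]
width: 0.0437
grip_force: 25.0
w3 [0.6649 0.0187] 97.1 60.9 28.6 [0.6588 0.0153] [417 121]
w7 [0.6646 0.0196] 97.1 59.7 28.4 [0.6584 0.0163] [481 224]
w8 [0.6648 0.0176] 97.6 59.7 28.6 [0.6587 0.0142] [110 143]
[0.6586 0.0135 0.1176] [ 9.693e-01  2.459e-01 -3.000e-04  3.000e-04] [ 0.34  0.57 -0.59  1.48  0.33  1.19 -1.38]
at [0.6586 0.0135 0.1176] psi 28.5 tilt 0.05 -> [ 0.001  -0.0015  0.0476] turn -0.002
```

View pics/w9.png

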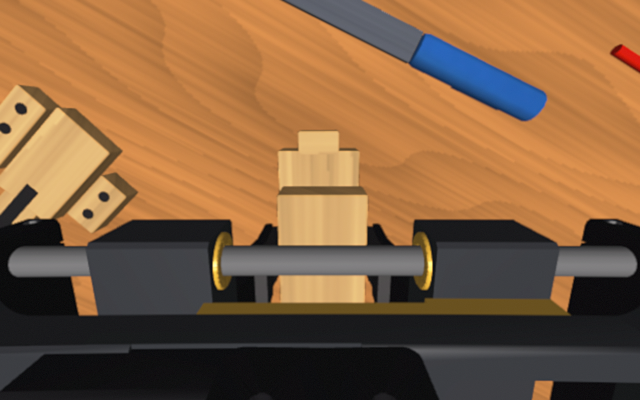

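The held block (columns 278–367) is over the base (columns 278–359), square to it and about 2 mm to the right. The computed correction of −1.5 mm agrees with that.

The rows are not in the units I measure in: shifts go in units of 25 mm and turns go in units of 0.1 rad. I convert before sending: 0.058 m is 2.32, 0.048 m is 1.92.

```bash
echo '[[[0.04, -0.064, 1], 0, 0.03], [[0.04, -0.064, 1.92], 0, 0.03], [[0.04, -0.064, 2.32], 0, 0.03], [[0.04, -0.064, 2.32], 0, 0.03], [[0.04, -0.064, 2.32], 0, 0.03], [[0.04, -0.064, 2.32], 0, 0.03]]' | python3 jog.py; python3 go.py .6588 .0153 .0541 28.6
```

```text
time: 20.05
ee_pos: [0.6597, 0.0172, 0.0614]
eef_rot: [0.969, 0.247, 0.001, 0.0]
ft_force: [-0.1, 0.5, 0.5]
width: 0.0436
grip_force: 25.0
at [0.6597 0.0172 0.0614] psi 28.6 tilt 0.11 -> [-0.0017  0.0012  0.0073] turn -0.0
```

Converted, 0.0065 m is 0.26, 0.004 m is 0.16.

```bash
echo '[[[-0.056, 0.04, 0.16], 0, 0.03], [[-0.056, 0.04, 0.26], 0, 0.03], [[-0.056, 0.04, 0.26], 0, 0.03], [[-0.056, 0.04, 0.26], 0, 0.03]]' | python3 jog.py; python3 go.py .6588 .0153 .0541 28.6
```

```text
time: 20.45
ee_pos: [0.6584, 0.0153, 0.054]
eef_rot: [0.969, 0.247, 0.0, 0.0]
ft_force: [-1.5, -1.0, 6.1]
width: 0.0436
grip_force: 25.0
at [0.6584 0.0153 0.054 ] psi 28.6 tilt 0.05 -> [ 0.0004  0.0002 -0.0001] turn -0.0
```

Converted, -0.15 m is -6, -0.1 m is -4.

```bash
echo '[[[0, 0, 0], 0, 0.058], [[0, 0, 0], 0, 0.058], [[0, 0, 0], 0, 0.058], [[0, 0, 0], 0, 0.058], [[0, 0, -2], 0, 0.058], [[-1.2, 0, -4], 0, 0.087], [[-3.2, 0, -6], 0, 0.087], [[-3.2, 0, -6], 0, 0.087], [[-3.2, 0, -6], 0, 0.087], [[-3.2, 0, -6], 0, 0.087]]' | python3 jog.py; python3 snap.py w10; python3 go.py .449 .2135 .15 12.2
python3 - <<'E'
import pickle;from h import *
c=pickle.load(open("w10.pkl","rb"))
for z in (.012,.026,.048):
  for b in blobs(c,z=z): print(z,b["xy"].round(4),round(b["L"],1),round(b["W"],1),round(b["yaw"],1),np.round(b["uv"],1),b["q"].reshape(-1,2).max(0))
E
```

```text
time: 21.45
ee_pos: [0.588, -0.0229, 0.2036]
eef_rot: [0.969, 0.247, 0.0, 0.0]
ft_force: [-0.2, 0.9, -1.1]
width: 0.0851
grip_force: 0.0
[ 0.5879 -0.0224  0.2027] [ 9.69e-01  2.47e-01 -2.00e-04 -1.00e-04] [ 0.48  0.35 -0.64  1.59  0.21  1.28 -1.27]
at [ 0.5879 -0.0224  0.2027] psi 28.6 tilt 0.03 -> [-0.009  -0.2736  0.0528] turn 0.286
0.012 [0.4497 0.2138] 51.7 32.2 13.1 [ 61.3 189.5] [ 77 213]
0.012 [0.5744 0.1691] 44.3 24.0 -18.1 [145.  103.2] [167 126]
0.012 [0.6656 0.0192] 100.0 61.8 28.6 [321.1  96.2] [352 146]
0.012 [0.5705 0.2136] 115.0 46.7 -17.8 [107.6  74.2] [155 134]
0.012 [0.5997 0.2454] 64.4 23.9 -18.1 [77.2 36.9] [107  71]
0.026 [0.458  0.2051] 49.5 30.8 13.1 [ 61.3 189.5] [ 77 213]
0.026 [0.5774 0.1623] 42.4 23.0 -18.1 [145.  103.2] [167 126]
0.026 [0.6648 0.0187] 95.8 59.2 28.6 [321.1  96.2] [352 146]
0.026 [0.5737 0.2049] 110.1 44.7 -17.8 [107.6  74.2] [155 134]
0.026 [0.6016 0.2353] 61.7 22.9 -18.1 [77.2 36.9] [107  71]
0.048 [0.4711 0.1914] 46.1 28.7 13.1 [ 61.3 189.5] [ 77 213]
0.048 [0.5822 0.1515] 39.5 21.4 -18.1 [145.  103.2] [167 126]
0.048 [0.6635 0.0179] 89.2 55.1 28.6 [321.1  96.2] [352 146]
0.048 [0.5787 0.1912] 102.5 41.6 -17.8 [107.6  74.2] [155 134]
0.048 [0.6047 0.2196] 57.4 21.3 -18.1 [77.2 36.9] [107  71]
```

View pics/w10.png

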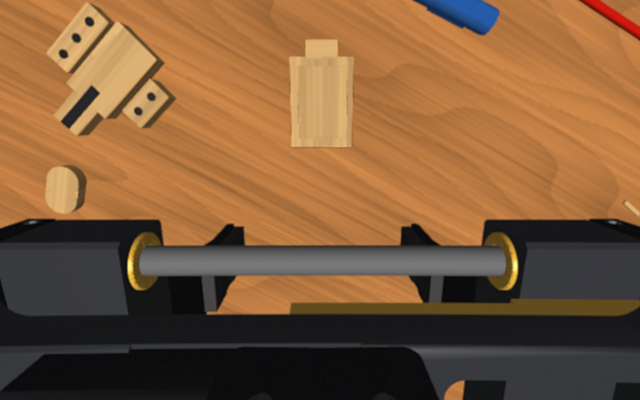

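The block sits squarely on the base: base columns 290–352, block about 296–347. I'll check how well it's centred from edge profiles while moving to the cap at (61,190).

```bash
python3 - <<'E'
import pickle;from h import *
c=pickle.load(open("w10.pkl","rb")); g=cv2.cvtColor(c["img"],cv2.COLOR_RGB2GRAY).astype(float)
a=g[75:130,285:360].mean(0); print("cols",list(zip(range(285,360),a.round().astype(int)))); 
b=g[45:155,305:338].mean(1); print("rows",list(zip(range(45,155),b.round().astype(int))))
E
```

```text
cols [(285, np.int64(133)), (286, np.int64(133)), (287, np.int64(133)), (288, np.int64(131)), (289, np.int64(132)), (290, np.int64(148)), (291, np.int64(172)), (292, np.int64(182)), (293, np.int64(181)), (294, np.int64(178)), (295, np.int64(179)), (296, np.int64(180)), (297, np.int64(173)), (298, np.int64(165)), (299, np.int64(166)), (300, np.int64(164)), (301, np.int64(163)), (302, np.int64(163)), (303, np.int64(162)), (304, np.int64(162)), (305, np.int64(164)), (306, np.int64(168)), (307, np.int64(172)), (308, np.int64(174)), (309, np.int64(173)), (310, np.int64(172)), (311, np.int64(171)), (312, np.int64(173)), (313, np.int64(175)), (314, np.int64(176)), (315, np.int64(175)), (316, np.int64(173)), (317, np.int64(172)), (318, np.int64(173)), (319, np.int64(176)), (320, np.int64(178)), (321, np.int64(178)), (322, np.int64(174)), (323, np.int64(170)), (324, np.int64(167)), (325, np.int64(166)), (326, np.int64(167)), (327, np.int64(168)), (328, np.int64(168)), (329, np.int64(168)), (330, np.int64(167)), (331, np.int64(167)), (332, np.int64(168)), (333, np.int64(169)), (334, np.int64(1
[... 2226 characters left out ...]
3, np.int64(171)), (124, np.int64(171)), (125, np.int64(171)), (126, np.int64(171)), (127, np.int64(171)), (128, np.int64(171)), (129, np.int64(171)), (130, np.int64(171)), (131, np.int64(171)), (132, np.int64(171)), (133, np.int64(171)), (134, np.int64(171)), (135, np.int64(171)), (136, np.int64(170)), (137, np.int64(166)), (138, np.int64(169)), (139, np.int64(172)), (140, np.int64(172)), (141, np.int64(172)), (142, np.int64(172)), (143, np.int64(172)), (144, np.int64(173)), (145, np.int64(174)), (146, np.int64(163)), (147, np.int64(131)), (148, np.int64(134)), (149, np.int64(143)), (150, np.int64(143)), (151, np.int64(142)), (152, np.int64(142)), (153, np.int64(142)), (154, np.int64(142))]
```

Converted, -0.2736 m is -10.944, 0.05 m is 2, 0.28 rad is 2.8.

```bash
echo '[[[-0.36, -10.944, 2], 2.8, 0.087], [[-0.36, -10.944, 2], 2.8, 0.087], [[-0.36, -10.944, 2], 2.8, 0.087], [[-0.36, -10.944, 2], 2.8, 0.087], [[-0.36, -10.944, 2], 2.8, 0.087], [[-0.36, -10.944, 2], 2.8, 0.087], [[-0.36, -10.944, 2], 2.8, 0.087], [[-0.36, -10.944, 2], 2.8, 0.087], [[-0.36, -10.944, 2], 2.8, 0.087], [[-0.36, -10.944, 2], 2.8, 0.087]]' | python3 jog.py; python3 snap.py w11; python3 go.py .4495 .2137 .025 12.6
python3 - <<'E'
import pickle;from h import *
c=pickle.load(open("w11.pkl","rb"))
for b in blobs(c,z=.012): print(b["xy"].round(4),round(b["L"],1),round(b["W"],1),round(b["yaw"],1),np.round(b["uv"],1),b["q"].reshape(-1,2).max(0))
E
```

```text
time: 22.5
ee_pos: [0.4497, 0.2124, 0.1531]
eef_rot: [0.994, 0.108, -0.0, -0.0]
ft_force: [0.3, 0.3, -0.4]
width: 0.0874
grip_force: 0.0
[0.4497 0.2125 0.1533] [ 9.941e-01  1.084e-01 -1.000e-04 -0.000e+00] [ 0.18  0.2  -0.77  1.87  0.16  1.13 -2.01]
at [0.4497 0.2125 0.1533] psi 12.5 tilt 0.02 -> [ 1.000e-04 -1.200e-03  1.283e-01] turn -0.003
[0.4493 0.2147] 51.4 32.0 12.5 [318.5 192.4] [336 220]
[0.5761 0.1664] 44.5 23.9 -17.7 [409.3  57.7] [435  89]
[0.6355 0.0108] 39.4 24.6 28.2 [617.1  28.9] [639  52]
[0.5711 0.2111] 112.6 46.1 -17.8 [360.   45.4] [417 121]
[0.5897 0.2466] 40.1 24.2 -18.0 [315.8  21.1] [342  47]
```

The block is centred across the base to under 1 mm (mid-columns 321.7 and 321.4). Now I'll grip the cap and check the block's lengthwise position as well.

```bash
echo '[[[0, -0.068, 2], 0, 0.087], [[0, -0.068, 3.6], 0, 0.087], [[0, -0.068, 4.8], 0, 0.087], [[0, -0.068, 5.12], 0, 0.087], [[0, -0.068, 5.12], 0, 0.087], [[0, -0.068, 5.12], 0, 0.02], [[0, -0.068, 5.12], 0, 0.02], [[0, -0.068, 5.12], 0, 0.02], [[0, -0.068, 5.12], 0, 0.02], [[0, -0.068, 5.12], 0, 0.02], [[0, -0.068, 5.12], 0, 0.02], [[0, -0.068, 5.12], 0, 0.02]]' | python3 jog.py 20;echo '[[[0, 0, 0], 0, 0.02], [[0, 0, 0], 0, 0.02], [[0, 0, 0], 0, 0.02], [[0, 0, 0], 0, 0.02]]' | python3 jog.py; python3 go.py .4495 .2137 .025 12.6; python3 go.py .6588 .0153 .14 28.6
python3 - <<'E'
import pickle;from h import *
c=pickle.load(open("w10.pkl","rb"));t=np.radians(28.6);X=np.array([np.cos(t),np.sin(t)])
for nm,r_,z in (("base near",146.6,.026),("blk near top",137.2,.048),("blk far58",57.8,.048),("blk far66",66.2,.048),("far66 z26",66.2,.026)):
    P=plane(c,[(321.5,r_)],z)[0]; print(nm,((P[:2]-[.6588,.0153])@X*1000).round(1))
E
```

```text
time: 23.75
ee_pos: [0.4487, 0.2149, 0.0255]
eef_rot: [0.994, 0.109, 0.0, 0.0]
ft_force: [0.7, -0.5, 0.6]
width: 0.039
grip_force: 0.0
time: 24.15
ee_pos: [0.4487, 0.215, 0.0254]
eef_rot: [0.994, 0.109, 0.0, 0.0]
ft_force: [-0.2, 0.8, 0.4]
width: 0.0321
grip_force: 20.0
at [0.4487 0.215  0.0254] psi 12.6 tilt 0.0 -> [0.0005 0.0014 0.0004] turn -0.001
at [0.4487 0.215  0.0254] psi 12.6 tilt 0.0 -> [ 0.1617  0.2406 -0.1145] turn -0.28
base near -41.6
blk near top -31.2
blk far58 36.0
blk far66 29.3
far66 z26 32.5
```

The block's ends measure −31 and +29 mm from the base origin, so it's centred lengthwise too. The cap is gripped at 32.1 mm, so I'll carry it over.

Converted, 0.2406 m is 9.624, 0.1617 m is 6.468, -0.28 rad is -2.8.

```bash
echo '[[[0, 0, -2], 0, 0.02], [[0, 0, -4], 0, 0.02], [[6.468, 9.624, -4.56], -2.8, 0.02], [[6.468, 9.624, -4.56], -2.8, 0.02], [[6.468, 9.624, -4.56], -2.8, 0.02], [[6.468, 9.624, -4.56], -2.8, 0.02], [[6.468, 9.624, -4.56], -2.8, 0.02], [[6.468, 9.624, -4.56], -2.8, 0.02], [[6.468, 9.624, -4.56], -2.8, 0.02], [[6.468, 9.624, -4.56], -2.8, 0.02], [[6.468, 9.624, -4.56], -2.8, 0.02], [[6.468, 9.624, -4.56], -2.8, 0.02]]' | python3 jog.py; echo '[[[0, 0, 0], 0, 0.02], [[0, 0, 0], 0, 0.02]]' | python3 jog.py; python3 go.py .6588 .0153 .083 28.6; python3 snap.py w12
```

```text
time: 25.35
ee_pos: [0.6582, 0.0166, 0.1396]
eef_rot: [0.969, 0.248, -0.0, -0.0]
ft_force: [-0.1, -1.0, 0.0]
width: 0.0314
grip_force: 20.0
time: 25.55
ee_pos: [0.6586, 0.0157, 0.1397]
eef_rot: [0.969, 0.247, 0.0, 0.0]
ft_force: [-0.3, -0.2, -0.6]
width: 0.0321
grip_force: 20.0
at [0.6586 0.0157 0.1397] psi 28.6 tilt 0.02 -> [-0.0001  0.0005  0.0567] turn 0.001
[0.6587 0.0156 0.1397] [9.690e-01 2.472e-01 1.000e-04 2.000e-04] [ 0.36  0.56 -0.64  1.46  0.34  1.23 -1.39]
```

View pics/w12.png

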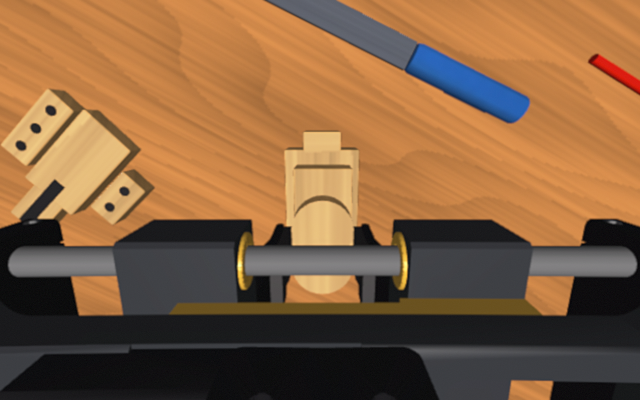

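The cap (centre column 322) is over the block (columns 293–352, mid 322.5) and aligned lengthwise. I'll lower it.

```bash
echo '[[[0, 0.02, 1.2], 0, 0.02], [[0, 0.02, 2], 0, 0.02], [[0, 0.02, 2.4], 0, 0.02], [[0, 0.02, 2.4], 0, 0.02], [[0, 0.02, 2.4], 0, 0.02], [[0, 0.02, 2.4], 0, 0.02]]' | python3 jog.py; python3 go.py .6588 .0153 .0734 28.6
```

```text
time: 26.2
ee_pos: [0.6598, 0.015, 0.0808]
eef_rot: [0.969, 0.247, 0.001, 0.0]
ft_force: [0.5, 0.6, -0.1]
width: 0.0317
grip_force: 20.0
at [0.6598 0.015  0.0808] psi 28.6 tilt 0.11 -> [-0.0008 -0.0008  0.0074] turn -0.0
```

```bash
echo '[[[-0.032, -0.016, 0.16], 0, 0.02], [[-0.032, -0.016, 0.264], 0, 0.02], [[-0.032, -0.016, 0.264], 0, 0.02], [[-0.032, -0.016, 0.264], 0, 0.02], [[-0.032, -0.016, 0.264], 0, 0.02]]' | python3 jog.py; python3 go.py .6588 .0153 .0734 28.6
```

```text
time: 26.7
ee_pos: [0.6584, 0.0148, 0.0733]
eef_rot: [0.969, 0.247, 0.0, 0.0]
ft_force: [-1.9, -0.5, 5.7]
width: 0.0318
grip_force: 20.0
at [0.6584 0.0148 0.0733] psi 28.6 tilt 0.03 -> [ 0.0006 -0.0003 -0.0001] turn -0.0
```

Contact at 5.7 N, at the right height. Release, rise and look.

Converted, -0.15 m is -6, -0.1 m is -4.

```bash
echo '[[[0, 0, 0], 0, 0.05], [[0, 0, 0], 0, 0.05], [[0, 0, 0], 0, 0.05], [[0, 0, 0], 0, 0.05], [[0, 0, -2], 0, 0.05], [[-1.2, 0, -4], 0, 0.087], [[-3.2, 0, -6], 0, 0.087], [[-3.2, 0, -6], 0, 0.087], [[-3.2, 0, -6], 0, 0.087], [[-3.2, 0, -6], 0, 0.087]]' | python3 jog.py; python3 snap.py w13
python3 - <<'E'
import cv2
a=cv2.imread("pics/w13.png")[0:200,0:400];cv2.imwrite("pics/w13c.png",cv2.resize(a,None,fx=2,fy=2,interpolation=cv2.INTER_CUBIC))
E
```

```text
time: 27.7
ee_pos: [0.588, -0.0238, 0.223]
eef_rot: [0.969, 0.247, 0.0, 0.0]
ft_force: [-0.8, 0.1, 0.4]
width: 0.0817
grip_force: 0.0
[ 0.5879 -0.0233  0.2221] [ 9.69e-01  2.47e-01 -3.00e-04 -1.00e-04] [ 0.52  0.34 -0.69  1.56  0.22  1.32 -1.27]
```

View pics/w13c.png

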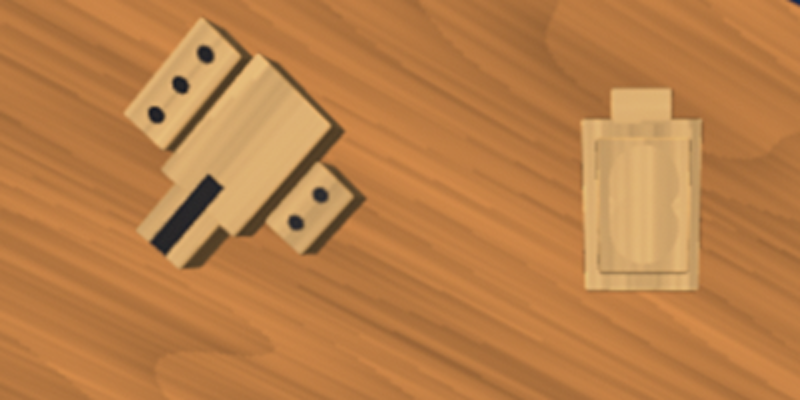

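In the crop, the base spans columns 582–700, the block 598–689 and the cap 607–680, so the stack is centred to about 1 mm. Both wings lie parallel to the headstock with narrow gaps. The gripper is clear, so I'll hand in.

```bash
python3 -c "
from bench import r
print(r.close_job())"
```

```text
the job is handed in; nothing more can be done
None
```

The job is handed in at about 28 s of the 96 s limit: both wings lie flat and parallel along the headstock with gaps of about 5 mm, and the heel block and cap are stacked on the base, centred to about 1 mm; the mug, bottle and rasp were not touched.

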